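# Put the rinsed sharpening stones in the dryer

## Task

Take the file off the drying tray and lay it on the middle of the rubber mat. Then lift every sharpening stone out of the rinsing bin and lay it across both raised rails of the drying tray. When all of them lie on the rails, slide the tray by its post into the drying case until it is fully home, with all the stones still across the rails, then push the button on the case fully down to start the fan and let it go. Leave the jar, the tape and the screwdriver where they are.

Things in the scene. Friction and masses are not known exactly. Their poses are not given: they have to be found in the camera images.
- stone1: square-section sharpening stone, a terracotta-brown bar 90 x 12 x 12 mm, about 35 g, all stones alike; origin at its centre, its x axis along the 90 mm length (any of the four long faces may lie up). Lies flat in the bin at the start, or is absent. At the start there is 25 mm or more of free room beside the middle of each long side
- stone2: square-section sharpening stone, a terracotta-brown bar 90 x 12 x 12 mm, about 35 g, all stones alike; origin at its centre, its x axis along the 90 mm length (any of the four long faces may lie up). Lies flat in the bin at the start, or is absent. At the start there is 25 mm or more of free room beside the middle of each long side
- stone3: square-section sharpening stone, a terracotta-brown bar 90 x 12 x 12 mm, about 35 g, all stones alike; origin at its centre, its x axis along the 90 mm length (any of the four long faces may lie up). Lies flat in the bin at the start, or is absent. At the start there is 25 mm or more of free room beside the middle of each long side
- stone4: square-section sharpening stone, a terracotta-brown bar 90 x 12 x 12 mm, about 35 g, all stones alike; origin at its centre, its x axis along the 90 mm length (any of the four long faces may lie up). Lies flat in the bin at the start, or is absent. At the start there is 25 mm or more of free room beside the middle of each long side
- stone5: square-section sharpening stone, a terracotta-brown bar 90 x 12 x 12 mm, about 35 g, all stones alike; origin at its centre, its x axis along the 90 mm length (any of the four long faces may lie up). Lies flat in the bin at the start, or is absent. At the start there is 25 mm or more of free room beside the middle of each long side
- bin: fixed open grey plastic rinsing bin, 308 x 158 mm outside (x, y), walls 4 mm thick and 50 mm high, floor 4 mm thick; origin under its centre at bench height, x along its long side. The stones lie on its floor, roughly across it (along its y)
- tray: loose aluminium drying tray, 0.4 kg, flat on the bench, 224 x 116 mm outside (x, y); walls 4 mm thick, tops 42 mm up; floor 5 mm thick. Origin under its centre (post not counted); +x end goes into the case first. Slides on the bench when led by its post
- rails (a point): middle point between the tops of the tray's two dark steel rails, 27 mm above the tray's underside, axes as the tray. Rails 8 mm wide, centred at y = -28 and +28 mm, running along x for the whole inner length (216 mm). A stone across both has its centre 33 mm above the bench and 9 mm to spare to the wall at each end
- post (a point): grip of the tray: black upright post outside its -x end, 24 mm (x) x 16 mm (y), from 2 to 52 mm above the bench; pinch it from above across its 16 mm. This point: 37 mm above the tray's underside on the post's axis, at x = -142 mm, y = 0 of the tray; joined to the tray by a low 16 mm wide bar
- case: fixed low white drying case with clear flat roof (top 52 mm up), inside 120 mm wide (y), 48 mm high, 224 mm deep (x = -112 to a back stop at +112), no floor: the tray slides in on the bench. Origin on the bench under the centre of the inside. Tray fully home: its origin and axes coincide with the case's, its -x wall flush with the mouth. Fan housing 75 mm high behind the stop
- start (a joint): travel of the push button on the case roof, m: 0 up, 0.006 fully down; springs back; about 5 N presses it fully down
- start_top (a point): centre of the top of the round grey push button (26 mm across) in its black housing on the case roof; pressed straight down
- case_mouth (a point): centre of the case's open end (x = -112 mm of the case), at bench height; two side wings, each 26 mm long, flare out from it to guide the tray in
- file: loose flat hand file, 155 mm long along x, 80 g: steel blade 14 mm wide (y) and 8 mm thick from x = -22 to +78 mm, wooden handle 16 mm wide and 12 mm thick from x = -78 to -22 mm. Origin at the middle of its length, on its flat underside. Starts lying across the tops of the tray's two long walls, underside 42 mm above the bench
- mat: fixed flat black rubber mat, 190 x 80 x 4 mm (x, y, z); origin under its centre at bench height
- jar: bystander: small closed jar, 40 mm across, 60 mm high; origin under its centre
- tape: bystander: roll of tape, 90 mm across, 20 mm high, lying flat; origin under its centre
- driver: bystander: screwdriver 140 mm long lying along its x; origin on the tool, at bench height
Not all that is in view belongs to the job. Leave any white look-alike of the stone1 alone. Leave any yellow look-alike of the stone2 alone.

How it is judged:
By the outcome, as a careful person would: the job done as asked, in the order asked, and still so for the second after the job is handed in, with the robot touching nothing.
Of stone1, stone2, stone3, stone4, stone5 only 3 to 5 are there at a start; the rules pass over those that are not, and their reading is None.
At some moment in a run one of tray may be knocked a few centimetres aside while the robot is not near it.
Once in a run the grip may slacken for a moment while it holds something.
It also fails if it takes over 210 s, if anything falls off the work surface, if the arm or the gripper's body presses on something with over 40 N, if the wrist force passes 120 N, or if a joint passes its speed limit or range.

## Robot

A 7-joint arm with a two-finger parallel gripper is mounted at the origin on the work surface. World frame = base frame: x ahead of the robot, y to its left, z up, the work surface at z = 0. Lengths are in mm, angles in rad, forces in N, time in s.
With the tool pointing down it reaches from about 350 to 775 mm from the base axis. Payload 3.1 kg.
Tool frame: the origin (TCP) lies at the very end of the fingers, on their centre line; the grasp point (between the pads) lies 19 mm behind it; z points along the fingers, y is the line along which they close (so a half turn about z gives the same grasp; the last joint's range is limited). The gripper opens to 85 mm and grips with 20 to 120 N. Pads are 22 mm wide; open, the fingers measure 114 mm over their backs; the gripper's body (76 mm by 85 mm) begins 54 mm behind the grasp point. The pads swing forward as they close: fully open they stand 13 mm farther back than shut.
Start: joints at [1.137, 0.311, 0.014, 1.512, -0.004, 1.319, -0.027], TCP at [210.052, -508.326, 231.304] pointing down, gripper open.
Joint ranges: [-2.7, 2.7], [-0.3, 1.91], [-1.27, 1.3], [0.12, 2.57], [-1.44, 4.58], [0.2, 2.03], [-3.05, 3.05]. Speed limits (rad/s): [2.79, 2.79, 3.14, 3.14, 3.14, 3.14, 3.14].

## Interface

Orientations are given as a rotation vector (axis times angle).
In Python, from station import telemetry, imaging, ticket gives the robot as it stands.
- The arm moves only by the tool apply_moves, never from a script. Its argument "increments" is a list of rows, each a list of 7 numbers: the finger opening in cm, from 0 to 8.54, then the shift along the world's x, y, z in cm, then the turn, a rotation vector about the world's x, y, z in rad. In form: [[hand, x, y, z, wx, wy, wz], ...]. A call has 1 to 10 rows; each row shifts and turns the commanded pose from where the row before left it; what a row does not reach is not made up. A row lasts 1/10 s, in which the tool goes at most 50 mm and 8.59 degrees, less where a joint would pass 70% of its speed; a pose out of reach is approached as far as the arm can. A call with a gripper value outside its range is refused whole. The fingers move at their own pace and stop on an object; "force" is the grip in N (left out, the last holds). Time passes only in rows, so rows that do not move let the fingers close. It gives the time, the measured TCP pose, the force, the opening and the grip force at its end, in the units of the state.
- telemetry.get_obs(): the state, without advancing time (a new reading comes with each control period).
- imaging.capture(name): name is "scene" or "top" or "wrist"; returns a dict with "pixels" (384x512x3 uint8, blue, green, red), "fx", "fy", "cx", "cy" (pixels), "T" (4x4, takes a point from camera to world coordinates); the wrist camera has in their place "tool_from_camera" (4x4, takes a point from camera to tool coordinates, whose origin is the TCP and whose axes are the flange's). Camera axes: x right, y down, z forward; pixel columns grow to the right and rows downward; lengths in mm; the calibration is good to about 2 mm. A picture is of the moment at which its call begins: read the wrist's pose just before it. There is no depth.
- ticket.job_done(): hands the job in; it is judged then, once.
The state is a dict: "time_s": time; "joint_positions": joint angles; "joint_velocities": joint speeds; "joint_efforts": joint torques, N m; "position": TCP position; "ee_rot": TCP orientation; "contact_force": force on the tool from outside, world axes, zero at the start; "moment": the same for the moment, N m; "gripper_width": finger opening in mm; "finger_force": force on a finger pad.
Only numpy, scipy, OpenCV 4.12 (cv2) and the standard library are available. Lean on these libraries where they do the work, as an engineer would, in place of code of your own. Each camera call takes 0.05 s, during which the arm holds its last target. There are 200 camera calls.

## Working session

There is one attempt and no reset: what is moved stays moved. The work goes in short steps, Python scripts to look and compute and a tool call to move; the robot and the scene stay as the last step left them, time stands still between calls to the robot, and variables do not carry over. Pictures are saved under pics/ and viewed, at most 15 in all, crops included, and the job is handed in when it is done.

Besides the shell and the picture viewer there is one more tool, called after "Request:" as name([rows], argument=value, ...), one row to a line, values as JSON. apply_moves: Moves the arm, as the interface text tells. Its arguments: {"type":"object","properties":{"increments":{"type":"array","items":{"type":"array","items":{"type":"number"}}},"force":{"type":"number"}},"required":["increments"]}

```bash
ls; mkdir -p pics; python3 - <<'E'
from station import telemetry, imaging
import cv2,numpy as np
o=telemetry.get_obs(); print({k:np.round(v,3).tolist() for k,v in o.items()})
for n in("top","scene"):
    c=imaging.capture(n); cv2.imwrite(f"pics/{n}0.png",c["pixels"]); print(n,c["fx"],c["fy"],c["cx"],c["cy"],np.round(c["T"],4).tolist())
a=cv2.imread("pics/top0.png");cv2.imwrite("pics/top0b.png",cv2.resize(a,(800,600),interpolation=cv2.INTER_CUBIC))
a=cv2.imread("pics/scene0.png");cv2.imwrite("pics/scene0b.png",cv2.resize(a,(800,600),interpolation=cv2.INTER_CUBIC))
E
```

```text
pics
{'time_s': 0.0, 'joint_positions': [1.137, 0.312, 0.014, 1.513, -0.004, 1.319, -0.027], 'joint_velocities': [0.0, 0.001, 0.0, 0.002, 0.001, 0.001, 0.0], 'joint_efforts': [-0.0, -37.992, 0.146, -23.059, 0.012, 0.014, 0.0], 'position': [209.754, -507.614, 230.192], 'ee_rot': [-3.079, -0.611, 0.001], 'contact_force': [-0.535, 0.087, 0.046], 'moment': [-0.031, -0.006, 0.041], 'finger_force': 0.0, 'gripper_width': 85.529}
top 409.08402985469513 409.08402985469513 256.50669967769477 191.10973676310388 [[-0.0023, -0.9786, 0.2057, 287.197], [-1.0, 0.0016, -0.0035, 77.5068], [0.0031, -0.2057, -0.9786, 1348.0419], [0.0, 0.0, 0.0, 1.0]]
scene 464.38040317665155 464.38040317665155 257.6683522121338 191.2021863486458 [[-0.8989, 0.3536, -0.2589, 910.8839], [0.4379, 0.702, -0.5616, 791.346], [-0.0168, -0.6182, -0.7858, 1116.4387], [0.0, 0.0, 0.0, 1.0]]
```

View pics/top0b.png

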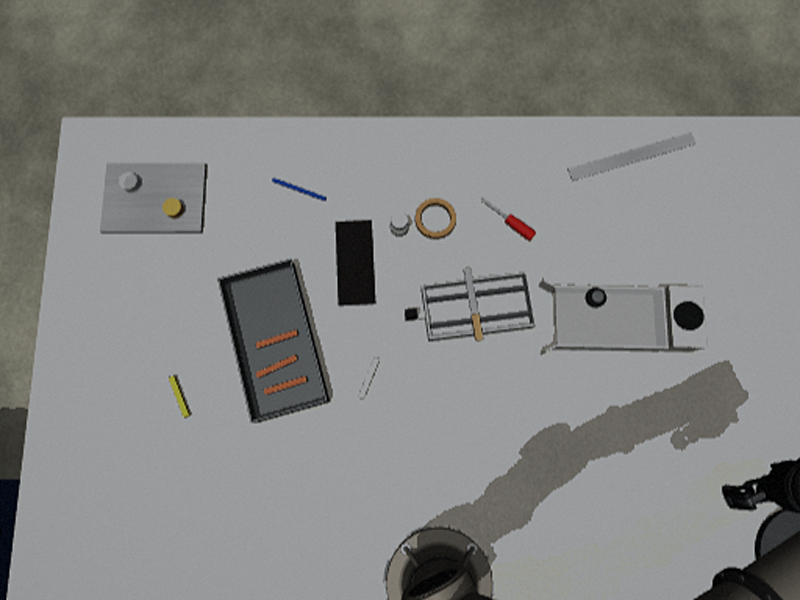

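View pics/scene0b.png

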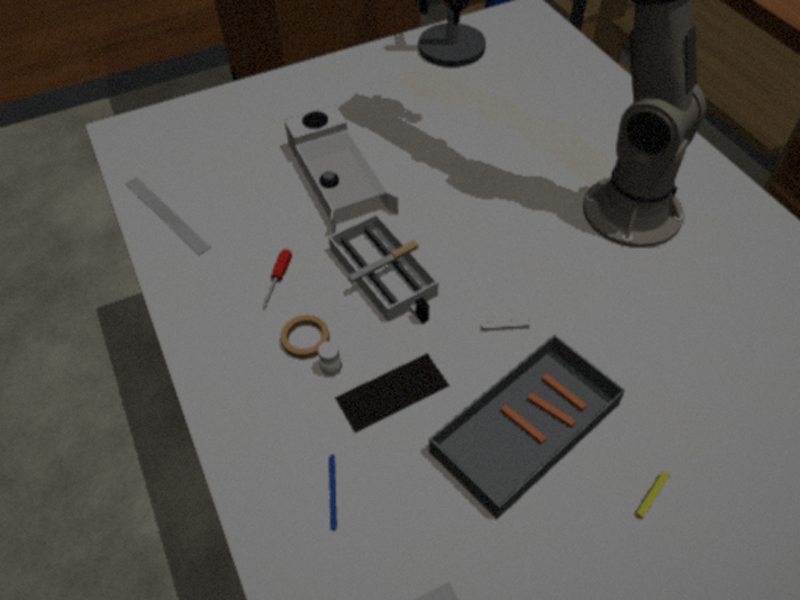

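The top view (at 800x600) shows three terracotta stones at about (277,339), (277,366) and (286,385). The file lies across the tray at (472,303). The post is at (411,314), the case at (610,317), the button at (597,297) and the mat at (356,262). White, yellow and blue decoys lie outside the bin. The scene view agrees.

```bash
cat > h.py <<'E'
from station import telemetry, imaging
import cv2,numpy as np
from scipy.spatial.transform import Rotation as R
def cap(n,save=None,s=1.5625):
    o=telemetry.get_obs(); c=imaging.capture(n)
    if n=="wrist":
        W=np.eye(4);W[:3,:3]=R.from_rotvec(o["ee_rot"]).as_matrix();W[:3,3]=o["position"]
        c["T"]=W@np.array(c["tool_from_camera"])
    if save: cv2.imwrite(f"pics/{save}.png",cv2.resize(c["pixels"],None,fx=s,fy=s,interpolation=cv2.INTER_CUBIC))
    return {k:(np.array(v) if k in("T","pixels") else v) for k,v in c.items()}
def w(c,p,z,s=1.5625):
    "pixels (in pictures scaled by s) -> world at height z"
    p=(np.atleast_2d(p)+.5)/s-.5; d=np.c_[(p[:,0]-c["cx"])/c["fx"],(p[:,1]-c["cy"])/c["fy"],np.ones(len(p))]@c["T"][:3,:3].T
    t=c["T"][:3,3]; return (t+d*((z-t[2])/d[:,2])[:,None])[:,:2]
def proj(c,P,s=1.5625):
    q=(np.atleast_2d(P)-c["T"][:3,3])@c["T"][:3,:3]
    return (np.c_[q[:,0]/q[:,2]*c["fx"]+c["cx"],q[:,1]/q[:,2]*c["fy"]+c["cy"]]+.5)*s-.5
def stones(c,z=16):
    "terracotta blobs: centre, long-axis angle, length, width at height z (top-face centre approx)"
    hsv=cv2.cvtColor(c["pixels"],cv2.COLOR_BGR2HSV)
    m=cv2.inRange(hsv,(3,110,60),(14,255,255)); out=[]
    for k in cv2.findContours(m,cv2.RETR_EXTERNAL,cv2.CHAIN_APPROX_NONE)[0]:
        if cv2.contourArea(k)<20: continue
        q=w(c,k[:,0].astype(float),z,1).astype(np.float32)
        (x,y),(a,b),_=r=cv2.minAreaRect(q); bx=cv2.boxPoints(r)
        e=max((bx[1]-bx[0],bx[2]-bx[1]),key=np.linalg.norm)
        out.append([round(float(v),3) for v in (x,y,np.arctan2(e[1],e[0])%np.pi,max(a,b),min(a,b))])
    return out
E
python3 - <<'E'
from h import *
c=cap("top")
print("stones",stones(c))
for n,p,z in [("tray corners",[(421,288),(527,272),(534,326),(428,340)],42),("post",[(411,314)],52),("button",[(597,297)],60),
 ("case mouth/corners",[(553,287),(667,289),(667,349),(553,350)],52),("mat",[(335,221),(371,219),(376,303),(338,305)],4),("file ends",[(467,268),(478,339)],50),
 ("bin",[(219,280),(296,260),(330,402),(254,421)],50),("jar",[(400,222)],60),("tape",[(436,218)],20)]:
    print(n,np.round(w(c,p,z)).tolist())
E
```

```text
stones [[386.216, 314.078, 1.892, 88.769, 12.33], [425.08, 333.313, 2.008, 88.768, 12.446], [482.496, 335.495, 1.897, 88.007, 12.683]]
tray corners [[585.0, 31.0], [619.0, -193.0], [504.0, -202.0], [475.0, 18.0]]
post [[528.0, 53.0]]
button [[561.0, -331.0]]
case mouth/corners [[584.0, -243.0], [580.0, -481.0], [454.0, -470.0], [453.0, -237.0]]
mat [[745.0, 218.0], [750.0, 139.0], [561.0, 127.0], [557.0, 208.0]]
file ends [[626.0, -65.0], [476.0, -85.0]]
bin [[601.0, 453.0], [644.0, 293.0], [349.0, 216.0], [312.0, 367.0]]
jar [[724.0, 75.0]]
tape [[747.0, -4.0]]
```

Request:
apply_moves([
  [8.5,2.4,3.0,0.7,0,0,-0.025],
  [8.5,2.4,3.0,0.7,0,0,-0.025],
  [8.5,2.4,3.0,0.7,0,0,-0.025],
  [8.5,2.4,3.0,0.7,0,0,-0.025],
  [8.5,2.4,3.0,0.7,0,0,-0.025],
  [8.5,2.4,3.0,0.7,0,0,-0.025],
  [8.5,2.4,3.0,0.7,0,0,-0.025],
  [8.5,2.4,3.0,0.7,0,0,-0.025],
  [8.5,2.4,3.0,0.7,0,0,-0.025],
  [8.5,2.4,3.0,0.7,0,0,-0.025],
])

```text
time_s: 1.15
position: [450.6, -207.0, 301.4]
ee_rot: [3.134, 0.221, -0.001]
contact_force: [0.1, -1.2, -0.3]
gripper_width: 85.0
finger_force: 0.0
```

Request:
apply_moves([
  [8.5,2.4,3.0,0.7,0,0,0],
  [8.5,2.4,3.0,0.7,0,0,0],
  [8.5,2.4,3.0,0.7,0,0,0],
  [8.5,0,0,0,0,0,0],
  [8.5,0,0,0,0,0,0],
])

```text
time_s: 1.65
position: [522.2, -117.4, 321.8]
ee_rot: [-3.133, -0.227, 0.002]
contact_force: [-0.1, -0.5, -0.9]
gripper_width: 85.4
finger_force: 0.0
```

```bash
python3 - <<'E'
from h import *
import pickle
c=cap("wrist","w1"); pickle.dump(c,open("w1.pkl","wb"))
print(c["fx"],c["fy"],c["cx"],c["cy"],np.round(c["T"],3).tolist())
print(np.round(c["tool_from_camera"],3).tolist())
E
```

```text
320.33073926918246 320.33073926918246 258.2989943608974 187.63182116880563 [[0.144, -0.955, -0.259, 586.617], [-0.99, -0.139, -0.038, -108.627], [0.0, 0.262, -0.965, 463.663], [0.0, 0.0, 0.0, 1.0]]
[[0.0, -0.965, -0.261, 64.841], [1.0, 0.0, 0.0, 0.543], [-0.0, -0.261, 0.965, -141.877], [0.0, 0.0, 0.0, 1.0]]
```

View pics/w1.png

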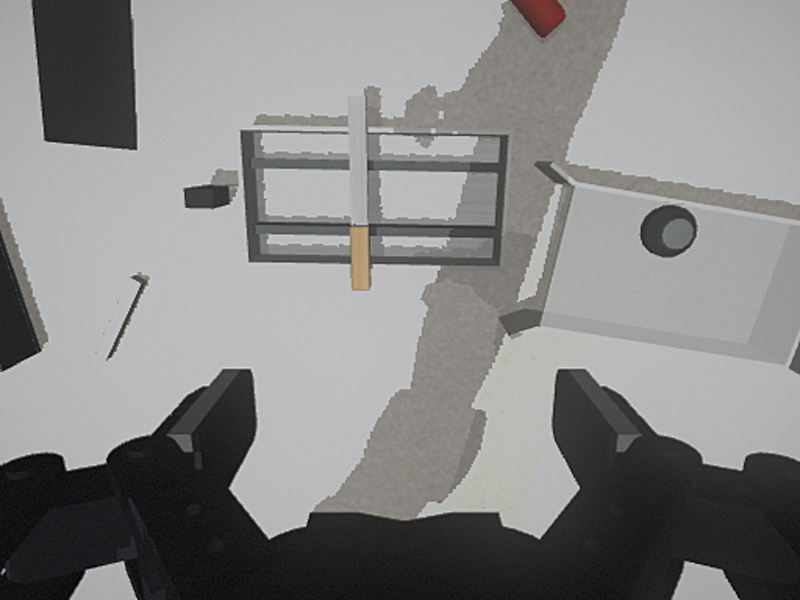

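The wrist view shows the tray at about (241-508, 130-265) with the post at (206,196). The file runs from (356,97) to (361,290), with its blade toward the top. The case roof mouth runs from (572,182) to (541,325), and the button is at (680,233).

```bash
python3 - <<'E'
from h import *
import pickle
c=pickle.load(open("w1.pkl","rb"))
a=lambda p,q:np.round(np.degrees(np.arctan2(*(q-p)[::-1])),1)
t=w(c,[(241,130),(508,135),(500,265),(249,262)],42);print("tray",t.round(1).tolist(),t.mean(0),[a(t[0],t[1]),a(t[3],t[2]),a(t[3],t[0]),a(t[2],t[1])],[np.linalg.norm(t[0]-t[1]),np.linalg.norm(t[0]-t[3])])
p=w(c,[(184,188),(228,184),(230,204),(184,208)],52);print("post",p.round(1).tolist(),p.mean(0))
f=np.r_[w(c,[(356.5,97)],50),w(c,[(360,227)],52),w(c,[(360.5,290)],54)];print("file",f.round(1).tolist(),a(f[2],f[0]),np.linalg.norm(f[0]-f[2]))
r=w(c,[(572,182),(800,218),(541,325),(785,362)],52);print("case",r.round(1).tolist(),a(r[0],r[1]),a(r[2],r[3]),a(r[2],r[0]),np.linalg.norm(r[0]-r[2]))
print("btn",w(c,[(680,233)],60),w(c,[(680,233)],66))
m=w(c,[(34,0),(132,0),(136,149),(44,141)],4);print("mat",m.round(1).tolist(),a(m[2],m[1]),a(m[2],m[3]))
E
```

```text
tray [[588.9, 23.6], [616.1, -189.0], [510.4, -203.4], [481.9, 10.3]] [549.31442663 -89.64558402] [np.float64(-82.7), np.float64(-82.4), np.float64(7.1), np.float64(7.7)] [np.float64(214.33202137969326), np.float64(107.85089920150511)]
post [[537.7, 63.2], [545.9, 28.3], [530.2, 25.8], [521.6, 62.7]] [533.85381445  45.01493081]
file [[626.1, -65.9], [526.9, -81.0], [474.3, -88.0]] 8.3 153.42214427493897
case [[587.4, -245.2], [586.2, -436.6], [465.2, -246.6], [462.5, -467.8]] -90.4 -90.7 0.7 122.24519346645508
btn [[ 560.61092843 -338.36510273]] [[ 560.99747527 -334.95030391]]
mat [[666.4, 209.7], [678.0, 130.1], [559.8, 126.2], [554.9, 206.2]] 1.9 93.5
```

Request:
apply_moves([
  [5,0.8,0.84,-3.5,0,0,0],
  [5,0.8,0.84,-3.5,0,0,0],
  [5,0.8,0.84,-3.5,0,0,0],
  [5,0.8,0.84,-3.5,0,0,0],
  [5,0.8,0.84,-3.5,0,0,0],
  [5,0,0,-3.0,0,0,0],
  [5,0,0,-3.0,0,0,0],
  [5,0,0,-2.0,0,0,0],
  [5,0,0,-1.0,0,0,0],
  [5,0,0,0,0,0,0],
])

```text
time_s: 2.7
position: [560.2, -78.0, 55.8]
ee_rot: [3.134, 0.219, -0.006]
contact_force: [-0.5, -0.9, 1.7]
gripper_width: 50.1
finger_force: 0.0
```

Request:
apply_moves([
  [5,0.1,0.2,-0.8,0,0,0],
  [5,0,0,-0.5,0,0,0],
  [5,0,0,0,0,0,0],
  [0,0,0,0,0,0,0],
  [0,0,0,0,0,0,0],
  [0,0,0,0,0,0,0],
  [0,0,0,0,0,0,0],
  [0,0,0,0,0,0,0],
], force=60)

```text
time_s: 3.5
position: [563.5, -74.3, 45.0]
ee_rot: [3.133, 0.223, 0.002]
contact_force: [-0.2, 0.0, 3.7]
gripper_width: 11.3
finger_force: 59.1
```

Request:
apply_moves([
  [0,0,0,1,0,0,0],
  [0,0,0,2,0,0,0],
  [0,0,0,3,0,0,0],
  [0,0,0,3,0,0,0],
  [0,0,0,0,0,0,0],
])

```text
time_s: 4.0
position: [566.6, -74.3, 139.4]
ee_rot: [3.132, 0.223, 0.016]
contact_force: [1.3, 0.1, -0.3]
gripper_width: 11.8
finger_force: 58.6
```

```bash
python3 - <<'E'
from h import *
a=cap("wrist","w2"); o=telemetry.get_obs();print(np.round(o["position"],1),o["gripper_width"],o["finger_force"],o["contact_force"])
E
```

```text
[564.9 -74.3 137. ] 11.159324271067717 58.60954821109772 [-0.43071366  0.48849392 -0.38780994]
```

View pics/w2.png

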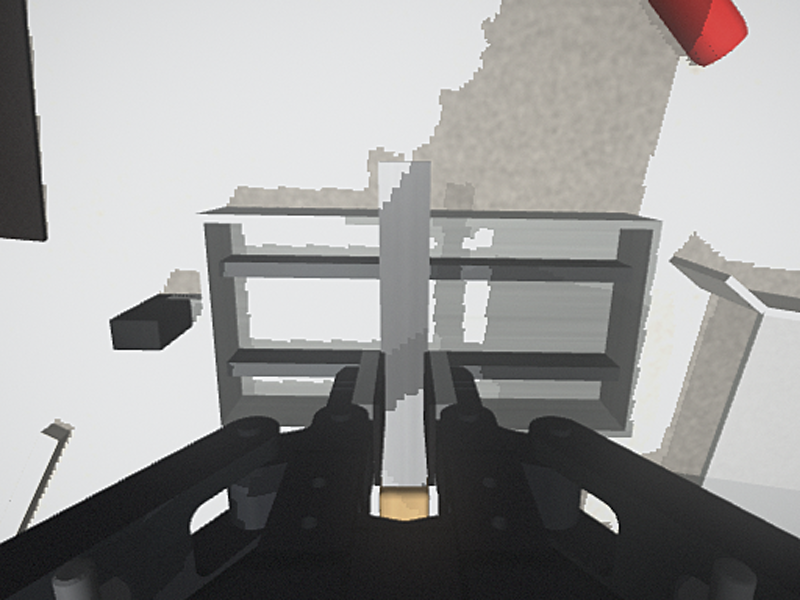

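The file is held level at about 14 mm ahead of its middle, and the tray rails are free. Next I take it to the mat.

Request:
apply_moves([
  [0,1.45,3.53,0,0,0,-0.013],
  [0,1.45,3.53,0,0,0,-0.013],
  [0,1.45,3.53,0,0,0,-0.013],
  [0,1.45,3.53,0,0,0,-0.013],
  [0,1.45,3.53,0,0,0,-0.013],
  [0,1.45,3.53,0,0,0,-0.013],
  [0,1.45,3.53,-2,0,0,-0.013],
  [0,0,0,-2,0,0,0],
  [0,0,0,-2,0,0,0],
  [0,0,0,0,0,0,0],
])

```text
time_s: 5.05
position: [660.5, 171.6, 68.4]
ee_rot: [3.137, 0.081, -0.017]
contact_force: [-0.7, -0.6, -1.9]
gripper_width: 11.3
finger_force: 58.7
```

```bash
python3 - <<'E'
from h import *
o=telemetry.get_obs();print(np.round(o["position"],1),o["ee_rot"],o["gripper_width"],o["finger_force"],o["contact_force"])
c=cap("top"); cv2.imwrite("pics/t2.png",cv2.resize(c["pixels"][90:260,130:380],(800,544),interpolation=cv2.INTER_CUBIC))
E
```

```text
[660.5 171.6  68.4] [ 3.137055    0.08141032 -0.01717858] 11.31496387935912 58.72845232486725 [-0.70944703 -0.63203553 -1.85195796]
```

View pics/t2.png

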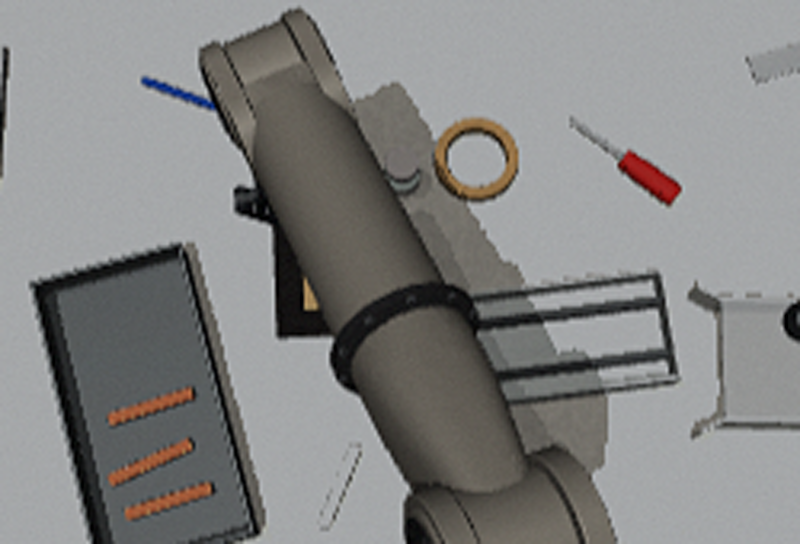

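The arm hides the mat, and only the file's handle end shows, inside the mat near (308,295). I go on from the measured positions.

Request:
apply_moves([
  [0,0.5,0.1,-2,0,0,0],
  [0,0,0,-2,0,0,0],
  [0,0,0,-1,0,0,0],
  [0,0,0,-0.5,0,0,0],
  [0,0,0,-0.3,0,0,0],
  [0,0,0,0,0,0,0],
  [0,0,0,0,0,0,0],
])

```text
time_s: 5.8
position: [670.3, 174.0, 17.3]
ee_rot: [-3.14, -0.08, -0.003]
contact_force: [0.6, 0.4, -1.0]
gripper_width: 11.6
finger_force: 58.7
```

Request:
apply_moves([
  [0,-0.3,-0.1,-0.4,0,0,0],
  [0,0,0,-0.4,0,0,0],
  [0,0,0,0,0,0,0],
  [0,0,0,0,0,0,0],
])

```text
time_s: 6.2
position: [666.4, 172.7, 8.1]
ee_rot: [3.14, 0.08, -0.001]
contact_force: [-0.4, -0.0, -1.4]
gripper_width: 11.5
finger_force: 61.4
```

Next: lower the last millimetre, release, then go up and over the bin for a look.

Request:
apply_moves([
  [0,0,0,-0.1,0,0,0],
  [0,0,0,0,0,0,0],
  [3,0,0,0,0,0,0],
  [3,0,0,0,0,0,0],
  [3,0,0,0.5,0,0,0],
  [3,0,0,3,0,0,0],
  [3,0,0,5,0,0,0],
  [3,-3,1,5,0,0,0],
  [3,-4,2,5,0,0,0],
  [3,-4,2,5,0,0,0],
])

```text
time_s: 7.2
position: [580.9, 211.3, 211.6]
ee_rot: [-3.14, -0.078, -0.003]
contact_force: [-0.4, 0.5, 0.0]
gripper_width: 29.8
finger_force: 0.0
```

```bash
python3 - <<'E'
from h import *
o=telemetry.get_obs();print(np.round(o["position"],1),o["ee_rot"])
c=cap("wrist","w3");print(stones(c)); import pickle; pickle.dump(c,open("w3.pkl","wb"))
E
```

```text
[580.9 211.3 211.6] [-3.13997913e+00 -7.82500622e-02 -2.62204285e-03]
[[484.631, 334.342, 1.892, 89.382, 14.282]]
```

View pics/w3.png

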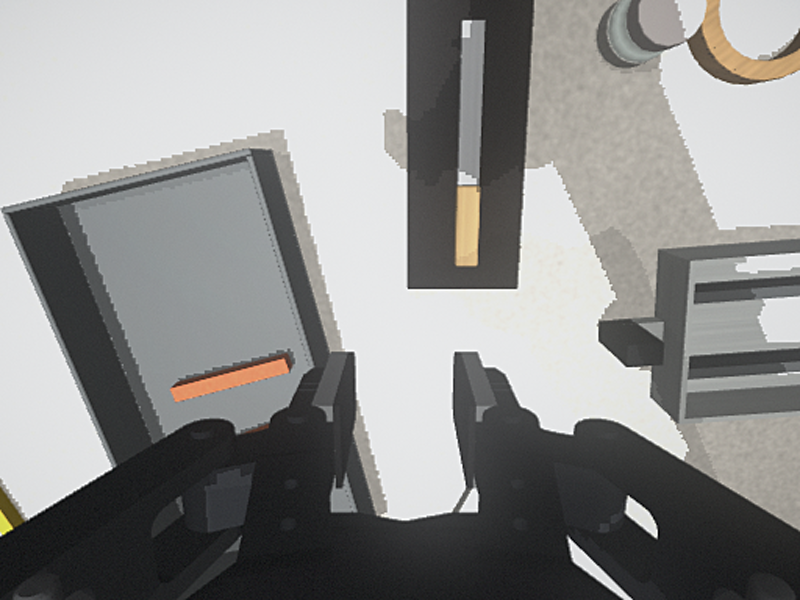

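The file lies on the mat, along its length at about (468,145). Next I check how well it is centred.

```bash
python3 - <<'E'
from h import *
import pickle
c=pickle.load(open("w3.pkl","rb"))
m=w(c,[(408,288),(518,288),(408,0),(533,0)],4);print("mat near corners",m.round(1).tolist(), "mid near",m[:2].mean(0),"mid far",m[2:].mean(0))
f=np.r_[w(c,[(466.5,266)],14),w(c,[(473,22)],12)];print("file ends",f.round(1).tolist(),"mid",f.mean(0),np.linalg.norm(f[0]-f[1]))
E
```

```text
mat near corners [[556.0, 206.4], [560.0, 127.2], [741.5, 216.1], [745.4, 138.1]] mid near [557.97024294 166.77115778] mid far [743.44392552 177.0882207 ]
file ends [[576.3, 167.0], [729.2, 175.4]] mid [652.7267942 171.161793 ] 153.13371489677996
```

The file is centred on the mat to within 1 mm. Next I go to the first stone.

Request:
apply_moves([
  [3,-0.98,1.24,-0.5,0,0,-0.13],
  [3,-0.98,1.24,-0.5,0,0,-0.13],
  [3,-0.98,1.24,-0.5,0,0,-0.13],
  [3,-0.98,1.24,-0.5,0,0,-0.13],
  [3,-0.98,1.24,-0.5,0,0,-0.13],
  [3,-0.98,1.24,-0.5,0,0,-0.13],
  [3,-0.98,1.24,-0.5,0,0,-0.13],
  [3,-0.98,1.24,-0.5,0,0,-0.13],
  [3,-0.98,1.24,-0.5,0,0,-0.13],
  [3,-0.98,1.24,-0.5,0,0,-0.13],
])

```text
time_s: 8.25
position: [492.9, 314.5, 154.4]
ee_rot: [2.683, -1.586, -0.029]
contact_force: [0.1, -0.4, -2.1]
gripper_width: 30.2
finger_force: 0.0
```

Request:
apply_moves([
  [3,0,0,-3,0,0,0],
  [3,0,0,-2,0,0,0],
  [3,0,0,0,0,0,0],
  [3,0,0,0,0,0,0],
])

```text
time_s: 8.65
position: [493.0, 314.4, 104.3]
ee_rot: [2.684, -1.581, -0.029]
contact_force: [1.0, -0.2, 0.6]
gripper_width: 30.0
finger_force: 0.0
```

```bash
python3 - <<'E'
from h import *
o=telemetry.get_obs();print(np.round(o["position"],1),o["ee_rot"],np.round(o["joint_positions"],2))
c=cap("wrist","w4");print(stones(c)); print(stones(cap("top")))
print(proj(c,[[483,335,16]]))
E
```

```text
[493.  314.4 104.3] [ 2.68412082 -1.58112508 -0.02914578] [-0.92  0.53  0.47  1.57 -0.26  1.13 -3.02]
[[391.357, 303.259, 1.879, 68.056, 16.235], [436.646, 308.689, 2.004, 36.749, 11.981], [482.885, 333.737, 1.893, 89.831, 12.009]]
[[394.044, 288.99, 1.892, 36.217, 11.332], [437.707, 306.835, 2.04, 30.116, 11.845]]
[[392.99688699 345.87601518]]
```

View pics/w4.png

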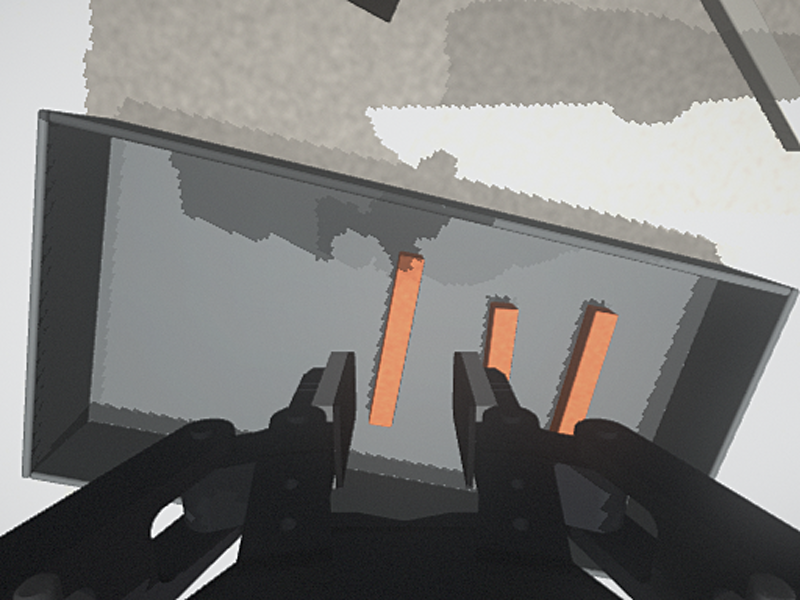

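The three stones are clearly visible, with the first at about (396,340). Joint 7 is at its limit, so I turn the other way to the equivalent grasp.

Request:
apply_moves([
  [3,-0.05,0.1,0,0,0,0.148],
  [3,-0.05,0.1,0,0,0,0.148],
  [3,-0.05,0.1,0,0,0,0.148],
  [3,-0.05,0.1,0,0,0,0.148],
  [3,-0.05,0.1,0,0,0,0.148],
  [3,-0.05,0.1,0,0,0,0.148],
  [3,-0.05,0.1,0,0,0,0.148],
  [3,-0.05,0.1,0,0,0,0.148],
  [3,-0.05,0.1,0,0,0,0.148],
  [3,-0.05,0.1,0,0,0,0.148],
])

```text
time_s: 9.75
position: [489.4, 324.2, 105.8]
ee_rot: [3.043, 0.648, 0.012]
contact_force: [-0.0, -0.1, -0.2]
gripper_width: 30.4
finger_force: 0.0
```

Request:
apply_moves([
  [3,-0.05,0.1,0,0,0,0.148],
  [3,-0.05,0.1,0,0,0,0.148],
  [3,-0.05,0.1,0,0,0,0.148],
  [3,-0.05,0.1,0,0,0,0.148],
  [3,-0.05,0.1,0,0,0,0.148],
  [3,-0.05,0.1,0,0,0,0.148],
  [3,-0.05,0.1,0,0,0,0.148],
  [3,-0.05,0.1,0,0,0,0.148],
  [3,-0.05,0.1,0,0,0,0.148],
  [3,0,0,0,0,0,0.148],
])

```text
time_s: 10.75
position: [485.0, 333.1, 105.8]
ee_rot: [1.815, 2.537, 0.044]
contact_force: [-0.1, -1.0, -0.4]
gripper_width: 30.0
finger_force: 0.0
```

```bash
cat >> h.py <<'E'
def st():
    o=telemetry.get_obs(); X=R.from_rotvec(o["ee_rot"]).as_matrix()
    print(round(o["time_s"],2),"pos",np.round(o["position"],1),"ydir deg",np.round(np.degrees(np.arctan2(X[1,1],X[0,1])),1),"zaxis",np.round(X[:,2],3),"j7",round(o["joint_positions"][6],2),"w",round(o["gripper_width"],1),"ff",round(o["finger_force"],1),"F",np.round(o["contact_force"],1))
E
python3 - <<'E'
from h import *
st();c=cap("wrist");print(stones(c))
E
```

```text
10.75 pos [485.  333.1 105.8] ydir deg 18.8 zaxis [ 0.034  0.01  -0.999] j7 -0.4 w 30.0 ff 0.0 F [-0.1 -1.  -0.4]
[[481.904, 335.248, 1.893, 89.087, 11.689], [387.226, 314.253, 1.879, 88.914, 14.71], [424.99, 333.523, 2.007, 88.912, 11.568]]
```

Request:
apply_moves([
  [3,-0.25,0.15,-2.5,-0.01,0.034,0],
  [3,0,0,-2.5,0,0,0],
  [3,0,0,-2,0,0,0],
  [3,0,0,-1.5,0,0,0],
  [3,0,0,0,0,0,0],
  [3,0,0,0,0,0,0],
])

```text
time_s: 11.4
position: [482.1, 334.6, 19.9]
ee_rot: [-1.837, -2.549, 0.003]
contact_force: [-0.7, 0.0, 0.4]
gripper_width: 30.2
finger_force: 0.0
```

```bash
python3 -c "
from h import *
st()"
```

```text
11.4 pos [482.1 334.6  19.9] ydir deg 18.4 zaxis [-0.001 -0.001 -1.   ] j7 -0.41 w 30.2 ff 0.0 F [-0.7  0.   0.4]
```

Request:
apply_moves([
  [3,0,0,-0.8,0,0,0],
  [3,0,0,-0.5,0,0,0],
  [3,0,0,0,0,0,0],
  [0,0,0,0,0,0,0],
  [0,0,0,0,0,0,0],
  [0,0,0,0,0,0,0],
  [0,0,0,0,0,0,0],
  [0,0,0,0,0,0,0],
], force=70)

```text
time_s: 12.2
position: [481.3, 334.8, 6.3]
ee_rot: [-1.834, -2.55, 0.004]
contact_force: [0.5, 0.3, 2.2]
gripper_width: 9.9
finger_force: 70.2
```

Request:
apply_moves([
  [0,0,0,1,0,0,0],
  [0,0,0,3,0,0,0],
  [0,0,0,4,0,0,0],
  [0,0,0,4,0,0,0],
  [0,0.3,-3.3,0.8,0,0,-0.136],
  [0,0.3,-3.3,0.8,0,0,-0.136],
  [0,0.3,-3.3,0.8,0,0,-0.136],
  [0,0.3,-3.3,0.8,0,0,-0.136],
  [0,0.3,-3.3,0.8,0,0,-0.136],
  [0,0.3,-3.3,0.8,0,0,-0.136],
])

```text
time_s: 13.2
position: [498.7, 135.2, 174.7]
ee_rot: [-2.698, -1.605, 0.003]
contact_force: [-0.2, 0.4, 0.1]
gripper_width: 9.4
finger_force: 70.0
```

Request:
apply_moves([
  [0,0.3,-3.3,0.8,0,0,-0.136],
  [0,0.3,-3.3,0.8,0,0,-0.136],
  [0,0.3,-3.3,0.8,0,0,-0.136],
  [0,0.3,-3.3,0.8,0,0,-0.136],
  [0,0.3,-3.3,0.8,0,0,-0.136],
  [0,0.3,-3.3,0.8,0,0,-0.136],
  [0,0.3,-3.3,0.8,0,0,-0.136],
  [0,0,0,0,0,0,0],
  [0,0,0,0,0,0,0],
])

```text
time_s: 14.1
position: [519.8, -95.1, 230.3]
ee_rot: [-3.132, -0.197, 0.001]
contact_force: [-0.1, 1.3, -0.9]
gripper_width: 9.5
finger_force: 70.0
```

```bash
cat >> h.py <<'E'
from scipy.optimize import minimize
import pickle
def tray_pts(x,y,a):
    "outer wall-top corners, inner wall-top corners of the tray"
    k=np.array([[-1,1],[1,1],[1,-1],[-1,-1]]); r=np.array([[np.cos(a),-np.sin(a)],[np.sin(a),np.cos(a)]])
    return [np.c_[(k*h)@r.T+[x,y],np.full(4,42.)] for h in((112,58),(108,54))]
def overlay(c,pose,name,post=True):
    im=cv2.resize(c["pixels"],None,fx=1.5625,fy=1.5625,interpolation=cv2.INTER_CUBIC)
    for P,col in zip(tray_pts(*pose),((0,0,255),(0,255,0))): cv2.polylines(im,[proj(c,P).round().astype(np.int32)],True,col,1)
    d=np.array([np.cos(pose[2]),np.sin(pose[2])]); n=np.array([-d[1],d[0]])
    q=[np.r_[np.array(pose[:2])-142*d+i*12*d+j*8*n,52] for i,j in((-1,-1),(1,-1),(1,1),(-1,1))]
    cv2.polylines(im,[proj(c,np.array(q)).round().astype(np.int32)],True,(255,0,255),1)
    cv2.imwrite(f"pics/{name}.png",im)
E
python3 - <<'E'
from h import *
st();c=cap("wrist");pickle.dump(c,open("w5.pkl","wb"));overlay(c,(549.3,-89.6,np.radians(-82.6)),"w5")
E
```

```text
14.1 pos [519.8 -95.1 230.3] ydir deg -82.8 zaxis [-0.001  0.003 -1.   ] j7 -1.22 w 9.5 ff 70.0 F [-0.1  1.3 -0.9]
```

View pics/w5.png

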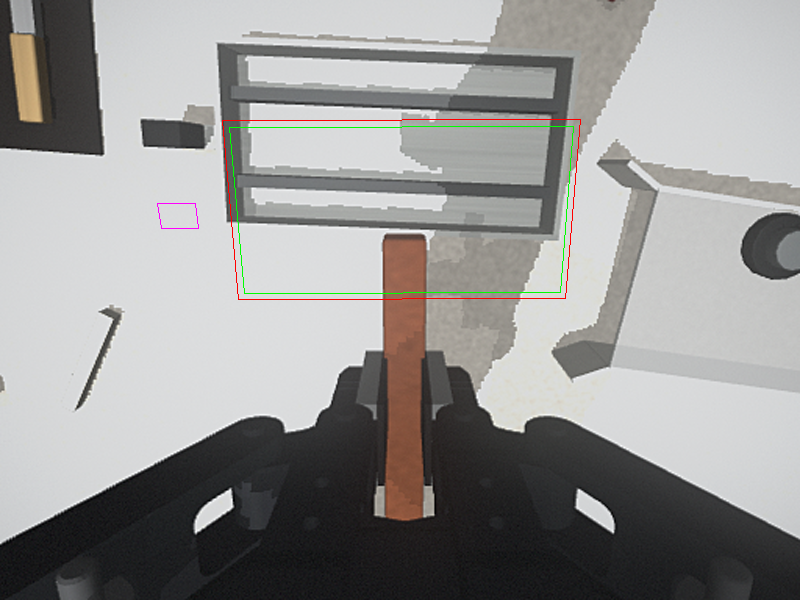

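The tray has been knocked about 45 mm in +x. Its outer rim corners are now at (218,43), (574,57), (557,240) and (227,221). I fit its new pose.

```bash
cat >> h.py <<'E'
def fit(c,px,x0,sel=0):
    "least-squares tray pose from its 4 rim corner pixels (order -x+y, +x+y, +x-y, -x-y)"
    from scipy.optimize import least_squares
    r=least_squares(lambda p:(proj(c,tray_pts(p[0],p[1],p[2]/100)[sel])-px).ravel(),[x0[0],x0[1],x0[2]*100])
    return (r.x[0],r.x[1],r.x[2]/100),np.abs(r.fun).max()
E
python3 - <<'E'
from h import *
c=pickle.load(open("w5.pkl","rb"))
p,e=fit(c,[(218,43),(574,57),(557,240),(227,221)],(590,-85,-1.4));print(p,np.degrees(p[2]),e);overlay(c,p,"w5b")
for s in(60,0,-60):print(s,np.round([p[0]+s*np.cos(p[2]),p[1]+s*np.sin(p[2])],1))
E
```

```text
(np.float64(590.6728711436186), np.float64(-80.09438192281635), np.float64(-1.4869658911841557)) -85.19686984476135 9.015570254644558
60 [ 595.7 -139.9]
0 [590.7 -80.1]
-60 [585.6 -20.3]
```

View pics/w5b.png

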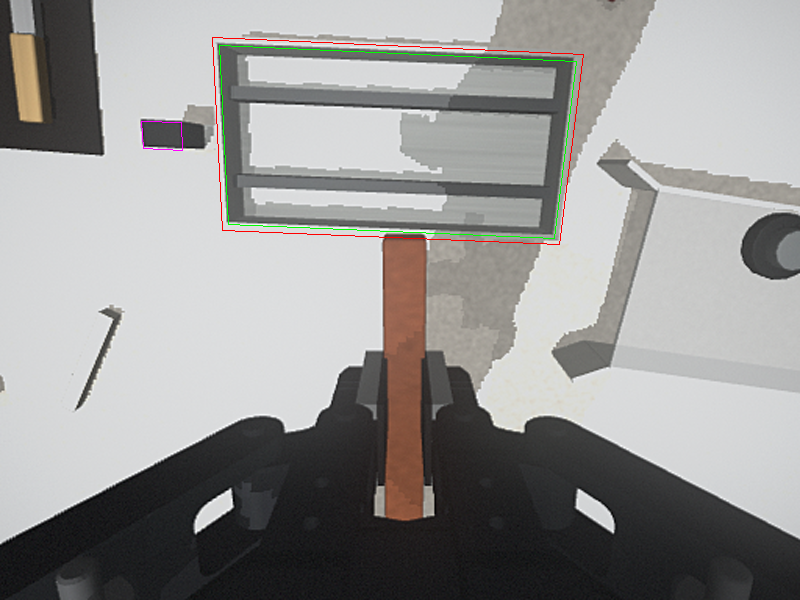

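The overlay fits the rim and post, giving tray pose (590.5,-80.3) and yaw -85.2°. I place the first stone at tray x = +60.

Request:
apply_moves([
  [0,1.5,-0.9,-1,0,0,-0.014],
  [0,1.5,-0.9,-2,0,0,-0.014],
  [0,1.5,-0.9,-3,0,0,-0.014],
  [0,1.5,-0.9,-3,0,0,0],
  [0,1.5,-0.9,-3,0,0,0],
  [0,0,0,-3,0,0,0],
  [0,0,0,-2,0,0,0],
  [0,0,0,0,0,0,0],
  [0,0,0,0,0,0,0],
])

```text
time_s: 15.05
position: [595.1, -137.7, 59.8]
ee_rot: [-3.134, -0.137, 0.003]
contact_force: [-0.3, -0.6, -0.1]
gripper_width: 10.1
finger_force: 70.0
```

```bash
python3 -c "
from h import *
st()"
```

```text
15.05 pos [ 595.1 -137.7   59.8] ydir deg -85.0 zaxis [-0.002  0.004 -1.   ] j7 -1.13 w 10.1 ff 70.0 F [-0.3 -0.6 -0.1]
```

Request:
apply_moves([
  [0,0.05,-0.2,-1.5,0,0,0],
  [0,0,0,-1,0,0,0],
  [0,0,0,-0.5,0,0,0],
  [0,0,0,0,0,0,0],
  [0,0,0,0,0,0,0],
])

```text
time_s: 15.55
position: [595.5, -141.5, 29.8]
ee_rot: [-3.136, -0.133, 0.002]
contact_force: [0.1, -0.0, -0.9]
gripper_width: 9.5
finger_force: 70.0
```

Request:
apply_moves([
  [0,0,0,-0.05,0,0,0],
  [2.6,0,0,0,0,0,0],
  [2.6,0,0,0,0,0,0],
  [2.6,0,0,0.5,0,0,0],
  [2.6,0,0,2,0,0,0],
  [2.6,0,0,3.5,0,0,0],
  [2.6,-1,3.0,2.5,0,0,0.137],
  [2.6,-1,3.0,1.5,0,0,0.137],
  [2.6,-1.2,3.6,0,0,0,0.137],
  [2.6,-1.2,3.6,0,0,0,0.137],
])

```text
time_s: 16.55
position: [551.9, -8.6, 131.0]
ee_rot: [-2.982, -0.984, -0.001]
contact_force: [0.1, 0.5, -0.5]
gripper_width: 26.0
finger_force: 0.0
```

Request:
apply_moves([
  [3,-1.26,3.5,0,0,0,0.137],
  [3,-1.26,3.5,0,0,0,0.137],
  [3,-1.26,3.5,0,0,0,0.137],
  [3,-1.26,3.5,0,0,0,0.137],
  [3,-1.26,3.5,0,0,0,0.137],
  [3,-1.26,3.5,0,0,0,0.137],
  [3,-1.26,3.5,0,0,0,0.137],
  [3,-1.26,3.5,0,0,0,0.137],
  [3,-1.26,3.5,0,0,0,0.137],
  [3,-1.26,3.5,0,0,0,0.137],
])

```text
time_s: 17.55
position: [425.2, 341.7, 130.1]
ee_rot: [1.687, 2.65, -0.004]
contact_force: [0.2, 0.0, 0.3]
gripper_width: 29.6
finger_force: 0.0
```

```bash
python3 -c "
from h import *
st();print(stones(cap('wrist')));print(stones(cap('top'),39))"
```

```text
17.55 pos [425.2 341.7 130.1] ydir deg 25.0 zaxis [-0.001 -0.002 -1.   ] j7 -0.36 w 29.6 ff 0.0 F [0.2 0.  0.3]
[[385.311, 313.946, 1.879, 89.11, 11.759], [424.426, 333.817, 2.011, 87.949, 11.458]]
[[392.006, 285.917, 1.892, 36.811, 11.136], [430.158, 312.387, 2.003, 50.997, 10.763], [594.574, -140.833, 0.08, 85.242, 11.34]]
```

Request:
apply_moves([
  [3,-0.05,-0.8,-2.5,0,0,0],
  [3,0,0,-3,0,0,0],
  [3,0,0,-3,0,0,0],
  [3,0,0,-2,0,0,0],
  [3,0,0,-0.8,0,0,0],
  [3,0,0,0,0,0,0],
  [3,0,0,0,0,0,0],
])

```text
time_s: 18.35
position: [426.0, 333.0, 17.5]
ee_rot: [1.695, 2.645, -0.002]
contact_force: [0.3, -0.0, 0.6]
gripper_width: 29.9
finger_force: 0.0
```

```bash
python3 -c "
from h import *
st()"
```

```text
18.35 pos [426.  333.   17.5] ydir deg 24.7 zaxis [-0.    -0.001 -1.   ] j7 -0.39 w 29.9 ff 0.0 F [ 0.3 -0.   0.6]
```

Request:
apply_moves([
  [3,-0.1,0.05,-0.8,0,0,0],
  [3,0,0,-0.3,0,0,0],
  [3,0,0,0,0,0,0],
  [0,0,0,0,0,0,0],
  [0,0,0,0,0,0,0],
  [0,0,0,0,0,0,0],
  [0,0,0,0,0,0,0],
  [0,0,0,0,0,0,0],
])

```text
time_s: 19.15
position: [424.3, 333.3, 5.8]
ee_rot: [-1.694, -2.646, 0.004]
contact_force: [-0.4, -0.5, 3.5]
gripper_width: 10.1
finger_force: 70.1
```

Request:
apply_moves([
  [0,0,0,1,0,0,0],
  [0,0,0,3,0,0,0],
  [0,0,0,4,0,0,0],
  [0,0,0,4,0,0,0],
  [0,0.68,-3,0.74,0,0,-0.137],
  [0,0.68,-3,0.74,0,0,-0.137],
  [0,0.68,-3,0.74,0,0,-0.137],
  [0,0.68,-3,0.74,0,0,-0.137],
  [0,0.68,-3,0.74,0,0,-0.137],
  [0,0.68,-3,0.74,0,0,-0.137],
])

```text
time_s: 20.15
position: [464.6, 151.8, 170.4]
ee_rot: [-2.613, -1.741, 0.004]
contact_force: [-0.8, 0.2, -1.1]
gripper_width: 9.8
finger_force: 69.7
```

Request:
apply_moves([
  [0,0.68,-3,0.74,0,0,-0.137],
  [0,0.68,-3,0.74,0,0,-0.137],
  [0,0.68,-3,0.74,0,0,-0.137],
  [0,0.68,-3,0.74,0,0,-0.137],
  [0,0.68,-3,0.74,0,0,-0.137],
  [0,0.68,-3,0.74,0,0,-0.137],
  [0,0.68,-3,0.74,0,0,-0.137],
  [0,0.68,-3,0.74,0,0,-0.137],
  [0,0,0,0,0,0,0],
  [0,0,0,0,0,0,0],
])

```text
time_s: 21.15
position: [518.9, -87.3, 229.1]
ee_rot: [-3.135, -0.132, 0.002]
contact_force: [-0.3, 0.3, -0.4]
gripper_width: 9.7
finger_force: 69.7
```

```bash
python3 -c "
from h import *
st();c=cap('wrist');overlay(c,(590.5,-80.3,np.radians(-85.2)),'w6');print(stones(c,39))"
```

```text
21.15 pos [518.9 -87.3 229.1] ydir deg -85.2 zaxis [-0.001  0.004 -1.   ] j7 -1.28 w 9.7 ff 69.7 F [-0.3  0.3 -0.4]
[[420.817, -95.327, 0.085, 219.438, 28.903], [594.569, -142.053, 0.072, 87.898, 12.149]]
```

View pics/w6.png

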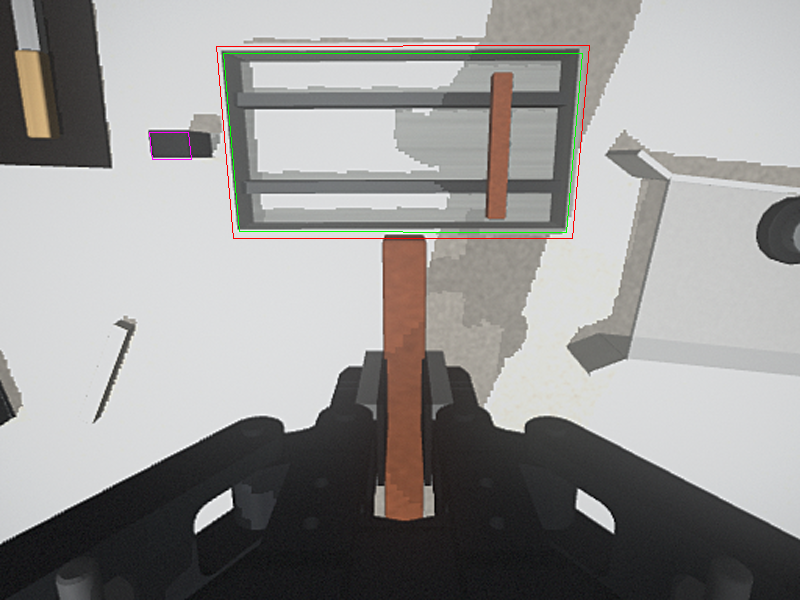

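The first stone lies across both rails at (500,145), well centred, and the tray hasn't moved since the knock. Next is the second slot.

Request:
apply_moves([
  [0,1.44,0.12,-1,0,0,0],
  [0,1.44,0.12,-2,0,0,0],
  [0,1.44,0.12,-3,0,0,0],
  [0,1.44,0.12,-3,0,0,0],
  [0,1.44,0.12,-3,0,0,0],
  [0,0,0,-3,0,0,0],
  [0,0,0,-2,0,0,0],
  [0,0,0,0,0,0,0],
  [0,0,0,0,0,0,0],
])

```text
time_s: 22.1
position: [591.1, -79.3, 59.0]
ee_rot: [-3.134, -0.137, 0.003]
contact_force: [1.2, -0.0, -0.4]
gripper_width: 9.6
finger_force: 69.7
```

Request:
apply_moves([
  [0,0,0,-1.5,0,0,0],
  [0,0,0,-1,0,0,0],
  [0,0,0,-0.5,0,0,0],
  [0,0,0,0,0,0,0],
  [0,0,0,0,0,0,0],
])

```text
time_s: 22.6
position: [591.6, -81.0, 29.6]
ee_rot: [-3.136, -0.133, 0.001]
contact_force: [0.3, -0.0, -0.8]
gripper_width: 9.5
finger_force: 69.8
```

Request:
apply_moves([
  [0,0,0,-0.05,0,0,0],
  [2.6,0,0,0,0,0,0],
  [2.6,0,0,0,0,0,0],
  [2.6,0,0,0.5,0,0,0],
  [2.6,0,0,2,0,0,0],
  [2.6,0,0,3.5,0,0,0],
  [2.6,-1.4,2.7,2.5,0,0,0.138],
  [2.6,-1.4,2.7,1.5,0,0,0.138],
  [2.6,-1.48,2.8,0,0,0,0.138],
  [2.6,-1.48,2.8,0,0,0,0.138],
])

```text
time_s: 23.6
position: [533.8, 29.9, 130.0]
ee_rot: [-2.979, -0.991, -0.001]
contact_force: [0.3, 0.4, -0.9]
gripper_width: 25.9
finger_force: 0.0
```

Request:
apply_moves([
  [3,-1.48,2.8,0,0,0,0.138],
  [3,-1.48,2.8,0,0,0,0.138],
  [3,-1.48,2.8,0,0,0,0.138],
  [3,-1.48,2.8,0,0,0,0.138],
  [3,-1.48,2.8,0,0,0,0.138],
  [3,-1.48,2.8,0,0,0,0.138],
  [3,-1.48,2.8,0,0,0,0.138],
  [3,-1.48,2.8,0,0,0,0.138],
  [3,-1.48,2.8,0,0,0,0.138],
  [3,-1.48,2.8,0,0,0,0],
])

```text
time_s: 24.6
position: [385.3, 310.0, 129.1]
ee_rot: [-1.852, -2.537, 0.003]
contact_force: [0.2, -0.0, 0.3]
gripper_width: 30.0
finger_force: 0.0
```

```bash
python3 -c "
from h import *
st();print(stones(cap('wrist')));print(stones(cap('top'),39))"
```

```text
24.6 pos [385.3 310.  129.1] ydir deg 17.7 zaxis [-0.002 -0.002 -1.   ] j7 -0.48 w 30.0 ff 0.0 F [ 0.2 -0.   0.3]
[[385.019, 314.003, 1.888, 88.339, 11.101]]
[[390.011, 290.566, 1.861, 46.69, 11.028], [589.569, -80.78, 0.081, 88.523, 12.032], [594.574, -140.833, 0.08, 85.242, 11.34]]
```

Request:
apply_moves([
  [3,0,0.4,-2.5,0,0,0],
  [3,0,0,-3,0,0,0],
  [3,0,0,-3,0,0,0],
  [3,0,0,-2,0,0,0],
  [3,0,0,-0.8,0,0,0],
  [3,0,0,0,0,0,0],
  [3,0,0,0,0,0,0],
])

```text
time_s: 25.4
position: [386.6, 313.4, 16.5]
ee_rot: [-1.855, -2.535, 0.002]
contact_force: [0.2, 0.3, -0.1]
gripper_width: 30.1
finger_force: 0.0
```

Request:
apply_moves([
  [3,0,0,-0.7,0,0,0],
  [3,0,0,-0.3,0,0,0],
  [3,0,0,0,0,0,0],
  [0,0,0,0,0,0,0],
  [0,0,0,0,0,0,0],
  [0,0,0,0,0,0,0],
  [0,0,0,0,0,0,0],
  [0,0,0,0,0,0,0],
])

```text
time_s: 26.2
position: [385.8, 313.3, 5.8]
ee_rot: [-1.854, -2.535, 0.004]
contact_force: [-0.6, -0.1, 5.0]
gripper_width: 9.8
finger_force: 70.0
```

Request:
apply_moves([
  [0,0,0,1,0,0,0],
  [0,0,0,3,0,0,0],
  [0,0,0,4,0,0,0],
  [0,0,0,4,0,0,0],
  [0,1.03,-2.87,0.8,0,0,-0.138],
  [0,1.03,-2.87,0.8,0,0,-0.138],
  [0,1.03,-2.87,0.8,0,0,-0.138],
  [0,1.03,-2.87,0.8,0,0,-0.138],
  [0,1.03,-2.87,0.8,0,0,-0.138],
  [0,1.03,-2.87,0.8,0,0,-0.138],
])

```text
time_s: 27.2
position: [447.4, 139.6, 174.1]
ee_rot: [-2.72, -1.567, 0.004]
contact_force: [-0.4, 0.5, -0.2]
gripper_width: 9.5
finger_force: 69.5
```

Request:
apply_moves([
  [0,1.03,-2.87,0.8,0,0,-0.138],
  [0,1.03,-2.87,0.8,0,0,-0.138],
  [0,1.03,-2.87,0.8,0,0,-0.138],
  [0,1.03,-2.87,0.8,0,0,-0.138],
  [0,1.03,-2.87,0.8,0,0,-0.138],
  [0,1.03,-2.87,0.8,0,0,-0.138],
  [0,1.03,-2.87,0.8,0,0,-0.138],
  [0,0,0,0,0,0,0],
  [0,0,0,0,0,0,0],
])

```text
time_s: 28.1
position: [519.3, -60.4, 229.6]
ee_rot: [-3.135, -0.132, 0.002]
contact_force: [1.0, 0.7, -0.3]
gripper_width: 9.6
finger_force: 69.5
```

```bash
python3 -c "
from h import *
st();c=cap('wrist');overlay(c,(590.5,-80.3,np.radians(-85.2)),'w7');print(stones(c,39))"
```

```text
28.1 pos [519.3 -60.4 229.6] ydir deg -85.2 zaxis [-0.002  0.004 -1.   ] j7 -1.34 w 9.6 ff 69.5 F [ 1.   0.7 -0.3]
[[421.28, -68.455, 0.085, 223.28, 28.943], [594.805, -141.896, 0.076, 87.338, 11.571], [590.174, -81.629, 0.081, 88.232, 11.584]]
```

View pics/w7.png

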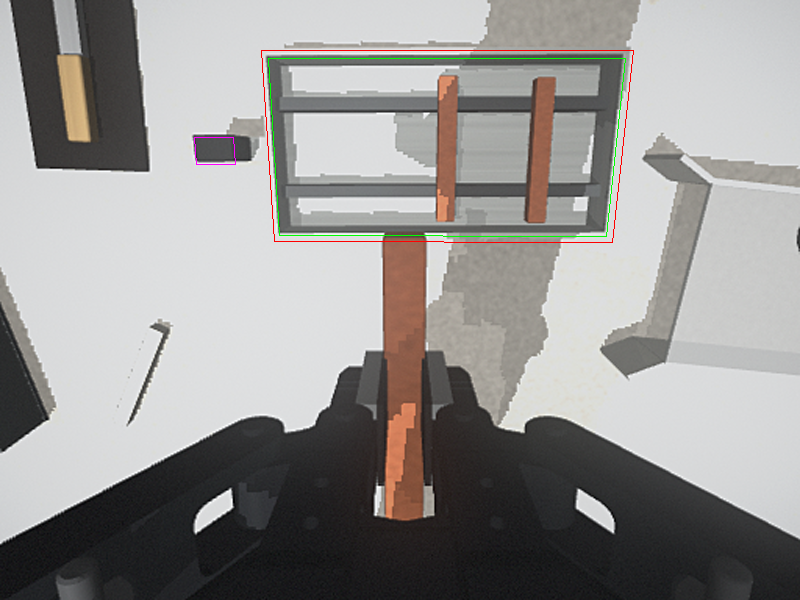

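Two stones lie on the rails at (447,148) and (540,150). The tray is still where it was. Next is the third slot.

Request:
apply_moves([
  [0,1.32,0.8,-1,0,0,0],
  [0,1.32,0.8,-2,0,0,0],
  [0,1.32,0.8,-3,0,0,0],
  [0,1.32,0.8,-3,0,0,0],
  [0,1.32,0.8,-3,0,0,0],
  [0,0,0,-3,0,0,0],
  [0,0,0,-2,0,0,0],
  [0,0,0,0,0,0,0],
  [0,0,0,0,0,0,0],
])

```text
time_s: 29.05
position: [585.1, -18.5, 59.5]
ee_rot: [-3.135, -0.136, 0.003]
contact_force: [0.1, 0.1, 0.4]
gripper_width: 9.7
finger_force: 69.5
```

Request:
apply_moves([
  [0,0,0,-1.5,0,0,0],
  [0,0,0,-1,0,0,0],
  [0,0,0,-0.5,0,0,0],
  [0,0,0,0,0,0,0],
  [0,0,0,0,0,0,0],
])

```text
time_s: 29.55
position: [586.0, -20.0, 30.1]
ee_rot: [-3.136, -0.133, 0.0]
contact_force: [-0.2, -0.1, -0.2]
gripper_width: 9.9
finger_force: 69.5
```

Request:
apply_moves([
  [0,0,0,-0.1,0,0,0],
  [2.6,0,0,0,0,0,0],
  [2.6,0,0,0,0,0,0],
  [2.6,0,0,0.5,0,0,0],
  [2.6,0,0,2,0,0,0],
  [2.6,0,0,4,0,0,0],
  [2.6,-1.5,-2.5,4,0,0,0],
  [2.6,-1.5,-2.5,4,0,0,0],
  [2.6,-1.5,-2.5,4,0,0,0],
  [2.6,-1.5,-2.5,4,0,0,0],
])

```text
time_s: 30.55
position: [524.6, -121.0, 255.8]
ee_rot: [-3.136, -0.133, 0.0]
contact_force: [1.0, -0.2, 0.6]
gripper_width: 25.9
finger_force: 0.0
```

Request:
apply_moves([
  [2.6,-1.5,-2.5,3,0,0,0],
  [2.6,0,-2.5,2,0,0,0],
  [2.6,0,-2.5,2,0,0,0],
  [2.6,0,0,0,0,0,0],
  [2.6,0,0,0,0,0,0],
  [2.6,0,0,0,0,0,0],
])

```text
time_s: 31.15
position: [510.4, -193.3, 322.5]
ee_rot: [-3.134, -0.136, 0.004]
contact_force: [0.1, 0.6, -0.7]
gripper_width: 26.2
finger_force: 0.0
```

```bash
python3 -c "
from h import *
st();c=cap('wrist');pickle.dump(c,open('w8.pkl','wb'));overlay(c,(590.5,-80.3,np.radians(-85.2)),'w8');print(stones(c,39));print(stones(cap('top'),39))"
```

```text
31.15 pos [ 510.4 -193.3  322.5] ydir deg -85.0 zaxis [-0.003  0.005 -1.   ] j7 -1.08 w 26.2 ff 0.0 F [ 0.1  0.6 -0.7]
[[594.767, -142.573, 0.085, 88.694, 11.285], [590.173, -82.514, 0.087, 87.473, 11.375], [586.064, -21.572, 0.085, 87.416, 11.507]]
[[586.276, -19.717, 0.082, 88.216, 11.809], [589.704, -80.769, 0.081, 88.252, 12.032], [594.574, -140.833, 0.08, 85.242, 11.34]]
```

View pics/w8.png

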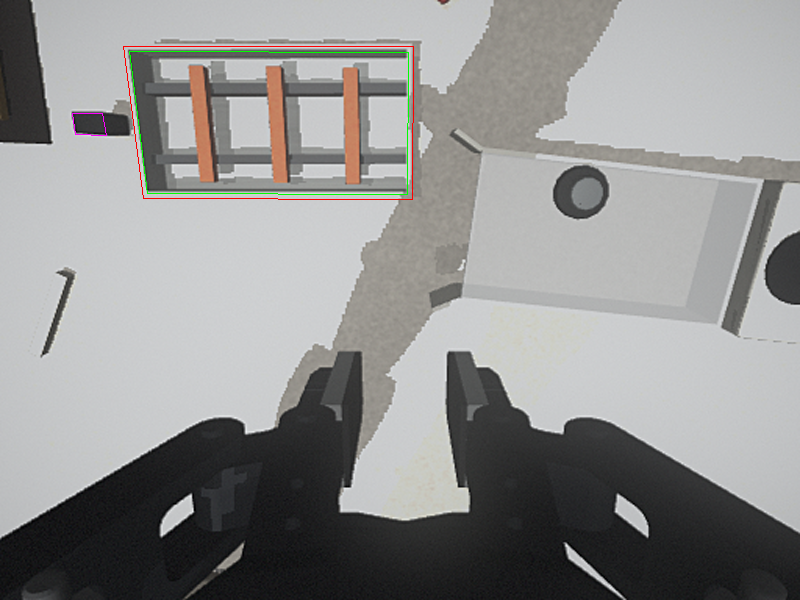

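All three stones lie across the rails. The case roof corners are at (482,149), (762,182), (721,323) and (460,297), and the button is at (586,193).

```bash
python3 - <<'E'
from h import *
a=lambda p,q:round(float(np.degrees(np.arctan2(*(q-p)[::-1]))),2)
c=pickle.load(open("w8.pkl","rb"))
for z in(52,):
    r=w(c,[(482,149),(762,182),(721,323),(460,297)],z);print(r.round(1).tolist(),a(r[0],r[1]),a(r[3],r[2]),a(r[3],r[0]),a(r[2],r[1]),[round(float(np.linalg.norm(r[i]-r[i-1])),1) for i in range(4)],"mouth",(r[0]+r[3])/2,"back",(r[1]+r[2])/2)
print("btn",w(c,[(587,193)],60),w(c,[(587,193)],66))
# edge refinement: roof long edges by line fit on dark/bright gradient
top=cap("top");g=lambda p,z:w(top,p,z).round(1).tolist()
print("top",g([(553,287),(667,289),(667,349),(553,350)],52),g([(598,297)],62))
E
```

```text
[[586.6, -248.0], [580.9, -474.9], [461.0, -472.3], [464.3, -244.9]] -91.44 -90.82 -1.48 -1.21 [122.4, 226.9, 119.9, 227.5] mouth [ 525.45251288 -246.43727189] back [ 520.96287635 -473.60926504]
btn [[ 560.38029422 -333.98262385]] [[ 560.60483361 -331.8296402 ]]
top [[584.4, -243.4], [579.8, -480.6], [454.2, -469.6], [452.6, -236.6]] [[560.8, -332.6]]
```

Request:
apply_moves([
  [5,0.62,2.31,-1,0,0,0.1425],
  [5,0.62,2.31,-1,0,0,0.1425],
  [5,0.62,2.31,-1,0,0,0.1425],
  [5,0.62,2.31,-1,0,0,0.1425],
  [5,0.62,2.31,-1,0,0,0.1425],
  [5,0.62,2.31,-1,0,0,0.1425],
  [5,0.62,2.31,-1,0,0,0.1425],
  [5,0.62,2.31,-1,0,0,0.1425],
  [5,0.62,2.31,-1,0,0,0.1425],
  [5,0.62,2.31,-1,0,0,0.1425],
])

```text
time_s: 32.3
position: [572.1, 37.8, 222.5]
ee_rot: [-2.279, -2.159, 0.006]
contact_force: [0.3, -0.4, 0.1]
gripper_width: 49.7
finger_force: 0.0
```

Request:
apply_moves([
  [5,0.62,2.31,-2,0,0,0.1425],
  [5,0,0,-4,0,0,0],
  [5,0,0,-4,0,0,0],
  [5,0,0,-3,0,0,0],
  [5,0,0,0,0,0,0],
  [5,0,0,0,0,0,0],
])

```text
time_s: 32.9
position: [578.5, 59.6, 93.5]
ee_rot: [-2.127, -2.31, 0.006]
contact_force: [1.0, 0.1, 0.4]
gripper_width: 49.9
finger_force: 0.0
```

```bash
python3 -c "
from h import *
st();c=cap('top');print(stones(c,39))
c=cap('wrist','w9')"
```

```text
32.9 pos [578.5  59.6  93.5] ydir deg 4.7 zaxis [-0.004 -0.001 -1.   ] j7 -0.08 w 49.9 ff 0.0 F [1.  0.1 0.4]
[[589.868, -80.9, 0.088, 87.982, 11.388], [594.574, -140.833, 0.08, 85.242, 11.34]]
```

View pics/w9.png

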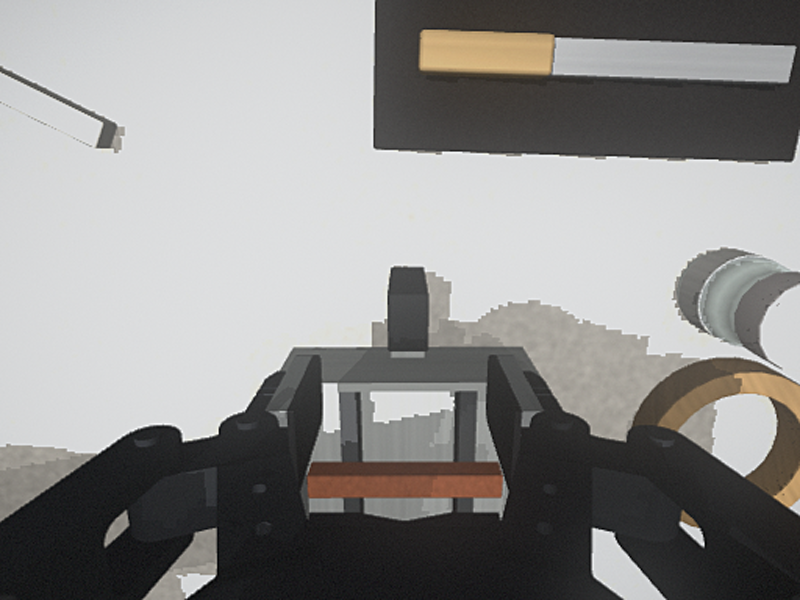

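The post stands at (408,320), centred between the fingers. I descend and grip it.

Request:
apply_moves([
  [5,0,0.1,-2.5,0,0,0],
  [5,0,0,-2.5,0,0,0],
  [5,0,0,-1.5,0,0,0],
  [5,0,0,-0.8,0,0,0],
  [5,0,0,0,0,0,0],
  [0,0,0,0,0,0,0],
  [0,0,0,0,0,0,0],
  [0,0,0,0,0,0,0],
  [0,0,0,0,0,0,0],
  [0,0,0,0,0,0,0],
], force=100)

```text
time_s: 34.0
position: [580.5, 60.3, 22.3]
ee_rot: [2.127, 2.31, -0.0]
contact_force: [-0.6, 0.8, 5.6]
gripper_width: 14.7
finger_force: 98.4
```

```bash
python3 -c "
from h import *
st()"
```

```text
34.0 pos [580.5  60.3  22.3] ydir deg 4.7 zaxis [ 0.001 -0.001 -1.   ] j7 -0.09 w 14.7 ff 98.4 F [-0.6  0.8  5.6]
```

Request:
apply_moves([
  [0,-0.3,-0.05,0,0,0,-0.006],
  [0,-0.6,-0.1,0,0,0,-0.012],
  [0,-0.6,-0.1,0,0,0,-0.012],
  [0,-0.6,-0.1,0,0,0,-0.012],
  [0,-0.6,-0.1,0,0,0,-0.012],
  [0,-0.6,-0.1,0,0,0,-0.012],
  [0,-0.6,-0.1,0,0,0,-0.012],
  [0,-0.6,-0.1,0,0,0,-0.012],
  [0,-0.4,-0.1,0,0,0,-0.011],
  [0,0,0,0,0,0,0],
])

```text
time_s: 35.0
position: [532.2, 51.7, 22.3]
ee_rot: [2.241, 2.198, 0.002]
contact_force: [3.6, 0.4, 6.4]
gripper_width: 14.7
finger_force: 98.8
```

```bash
python3 -c "
from h import *
st();c=cap('top');print(stones(c,39)); cv2.imwrite('pics/t3.png',cv2.resize(c['pixels'][140:260,230:470],(800,400),interpolation=cv2.INTER_CUBIC))"
```

```text
35.0 pos [532.2  51.7  22.3] ydir deg -1.1 zaxis [ 0.003 -0.001 -1.   ] j7 -0.17 w 14.7 ff 98.8 F [3.6 0.4 6.4]
[[526.085, -150.063, 0.007, 86.042, 10.576], [527.86, -89.746, 3.115, 89.085, 9.825]]
```

Request:
apply_moves([
  [0,0,-0.5,0,0,0,0],
  [0,-0.03,-1.0,0,0,0,0],
  [0,-0.02,-1.0,0,0,0,0],
  [0,-0.02,-1.0,0,0,0,0],
  [0,-0.02,-1.0,0,0,0,0],
  [0,-0.02,-1.0,0,0,0,0],
  [0,-0.02,-1.0,0,0,0,0],
  [0,-0.02,-1.0,0,0,0,0],
  [0,-0.02,-0.5,0,0,0,0],
  [0,0,0,0,0,0,0],
])

```text
time_s: 36.05
position: [529.4, -23.9, 22.3]
ee_rot: [-2.239, -2.199, -0.005]
contact_force: [0.1, 7.2, 10.1]
gripper_width: 14.7
finger_force: 99.2
```

```bash
python3 -c "
from h import *
st();c=cap('top');print(stones(c,39)); cv2.imwrite('pics/t3.png',cv2.resize(c['pixels'][140:260,230:470],(800,400),interpolation=cv2.INTER_CUBIC))"
```

```text
36.05 pos [529.4 -23.9  22.3] ydir deg -1.0 zaxis [ 0.     0.005 -1.   ] j7 -0.01 w 14.7 ff 99.2 F [ 0.1  7.2 10.1]
[[522.574, -226.247, 3.094, 86.279, 9.788], [524.428, -164.499, 3.103, 89.404, 9.82]]
```

View pics/t3.png

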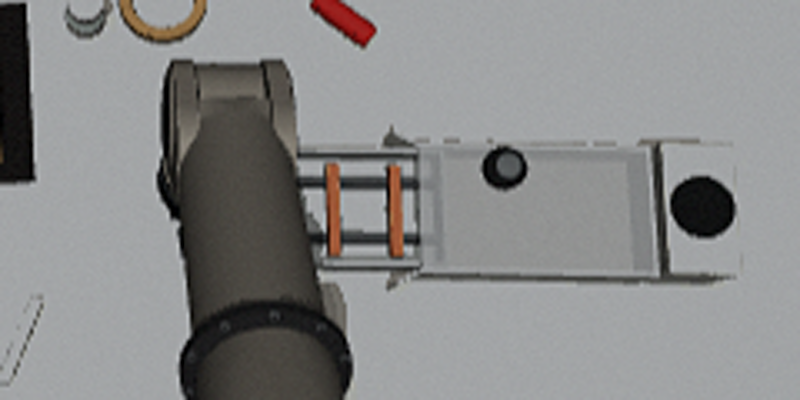

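The tray has entered the mouth, at (420,210) in the crop, and the stones are in order. I push on.

Request:
apply_moves([
  [0,0,-0.5,0,0,0,0],
  [0,-0.02,-1.0,0,0,0,0],
  [0,-0.02,-1.0,0,0,0,0],
  [0,-0.02,-1.0,0,0,0,0],
  [0,-0.02,-1.0,0,0,0,0],
  [0,-0.02,-1.0,0,0,0,0],
  [0,-0.02,-1.0,0,0,0,0],
  [0,-0.02,-1.0,0,0,0,0],
  [0,-0.02,-1.0,0,0,0,0],
  [0,0,-0.5,0,0,0,0],
])

```text
time_s: 37.1
position: [527.9, -112.0, 22.2]
ee_rot: [-2.236, -2.198, -0.007]
contact_force: [-1.0, 11.8, 12.7]
gripper_width: 14.6
finger_force: 99.4
```

Request:
apply_moves([
  [0,0,-0.5,0,0,0,0],
  [0,-0.02,-1.0,0,0,0,0],
  [0,-0.02,-1.0,0,0,0,0],
  [0,-0.02,-1.0,0,0,0,0],
  [0,-0.02,-1.0,0,0,0,0],
  [0,-0.02,-1.0,0,0,0,0],
  [0,-0.02,-1.0,0,0,0,0],
  [0,-0.02,-0.5,0,0,0,0],
  [0,0,0,0,0,0,0],
])

```text
time_s: 38.0
position: [526.7, -182.1, 22.2]
ee_rot: [-2.237, -2.198, -0.006]
contact_force: [0.3, 9.5, 12.9]
gripper_width: 14.6
finger_force: 99.6
```

```bash
python3 -c "
from h import *
st();c=cap('top');print(stones(c,39))"
```

```text
38.0 pos [ 526.7 -182.1   22.2] ydir deg -1.0 zaxis [-0.001  0.007 -1.   ] j7 0.29 w 14.6 ff 99.6 F [ 0.3  9.5 12.9]
[]
```

Request:
apply_moves([
  [0,0,-0.5,0,0,0,0],
  [0,-0.02,-0.8,0,0,0,0],
  [0,-0.02,-0.8,0,0,0,0],
  [0,-0.02,-0.5,0,0,0,0],
  [0,0,-0.3,0,0,0,0],
  [0,0,0,0,0,0,0],
])

```text
time_s: 38.65
position: [526.2, -209.6, 22.2]
ee_rot: [-2.235, -2.198, -0.008]
contact_force: [-1.8, 11.4, 13.4]
gripper_width: 14.1
finger_force: 99.7
```

Request:
apply_moves([
  [0,0,-0.2,0,0,0,0],
  [0,0,-0.2,0,0,0,0],
  [0,0,0,0,0,0,0],
])

```text
time_s: 38.95
position: [526.3, -212.5, 22.3]
ee_rot: [-2.233, -2.198, -0.009]
contact_force: [-0.8, 13.0, 15.2]
gripper_width: 14.7
finger_force: 99.8
```

Request:
apply_moves([
  [0,0,-0.2,0,0,0,0],
  [0,0,-0.2,0,0,0,0],
  [0,0,0,0,0,0,0],
])

```text
time_s: 39.25
position: [526.2, -216.4, 22.2]
ee_rot: [-2.233, -2.197, -0.009]
contact_force: [-0.6, 13.4, 14.9]
gripper_width: 14.4
finger_force: 99.8
```

Request:
apply_moves([
  [0,0,-0.2,0,0,0,0],
  [0,0,0,0,0,0,0],
])

```text
time_s: 39.45
position: [526.3, -218.2, 22.3]
ee_rot: [-2.233, -2.197, -0.009]
contact_force: [-0.6, 13.1, 14.1]
gripper_width: 14.5
finger_force: 99.8
```

Request:
apply_moves([
  [0,0,-0.15,0,0,0,0],
  [0,0,-0.05,0,0,0,0],
  [0,0,0,0,0,0,0],
])

```text
time_s: 39.75
position: [526.3, -218.5, 22.3]
ee_rot: [-2.231, -2.197, -0.011]
contact_force: [-1.5, 16.4, 16.4]
gripper_width: 14.2
finger_force: 99.9
```

Request:
apply_moves([
  [0,0,-0.1,0,0,0,0],
  [0,0,-0.1,0,0,0,0],
  [0,0,0,0,0,0,0],
])

```text
time_s: 40.05
position: [526.2, -218.4, 22.2]
ee_rot: [-2.227, -2.197, -0.013]
contact_force: [-2.0, 17.6, 18.5]
gripper_width: 14.7
finger_force: 100.4
```

Request:
apply_moves([
  [0,0,-0.15,0,0,0,0],
  [0,0,-0.15,0,0,0,0],
  [0,0,0,0,0,0,0],
])

```text
time_s: 40.35
position: [526.3, -218.4, 22.2]
ee_rot: [-2.223, -2.196, -0.016]
contact_force: [-3.2, 22.6, 19.7]
gripper_width: 14.4
finger_force: 100.6
```

```bash
python3 - <<'E'
from h import *
st()
c=cap("scene"); cv2.imwrite("pics/s2.png",cv2.resize(c["pixels"][60:170,150:310],(800,550),interpolation=cv2.INTER_CUBIC))
E
```

```text
40.35 pos [ 526.3 -218.4   22.2] ydir deg -0.7 zaxis [-0.004  0.019 -1.   ] j7 0.37 w 14.4 ff 100.6 F [-3.2 22.6 19.7]
```

The tray is against the back stop: 1.5 mm increments now only raise the force. I relax, release and rise.

Request:
apply_moves([
  [0,0,0.3,0,0,0,0],
  [0,0,0,0,0,0,0],
  [4,0,0,0,0,0,0],
  [4,0,0,0,0,0,0],
  [4,0,0,1,0,0,0],
  [4,0,0,3,0,0,0],
  [4,0,0,4,0,0,0],
  [4,0,0,4,0,0,0],
  [4,0,2,5,0,0,0],
  [4,0,2,5,0,0,0],
])

```text
time_s: 41.4
position: [522.9, -195.8, 235.0]
ee_rot: [-2.247, -2.193, 0.007]
contact_force: [0.3, -0.4, 0.1]
gripper_width: 40.4
finger_force: 0.0
```

Request:
apply_moves([
  [4,0,0,2,0,0,-0.14],
  [4,0,0,2,0,0,-0.14],
  [4,0,0,0,0,0,-0.14],
  [4,0,0,0,0,0,-0.14],
  [4,0,0,0,0,0,-0.14],
  [4,0,-2,0,0,0,-0.14],
  [4,0,-3,0,0,0,-0.14],
  [4,0,-3,0,0,0,-0.14],
  [4,0,-3,0,0,0,-0.14],
  [4,-2,-3,0,0,0,-0.14],
])

```text
time_s: 42.4
position: [505.3, -335.0, 272.6]
ee_rot: [-3.129, -0.23, 0.002]
contact_force: [0.2, 0.2, 0.2]
gripper_width: 39.9
finger_force: 0.0
```

Request:
apply_moves([
  [0,-2,0,0,0,0,-0.14],
  [0,0,0,0,0,0,0],
  [0,0,0,0,0,0,0],
])

```text
time_s: 42.7
position: [483.9, -334.7, 273.6]
ee_rot: [-3.138, -0.017, 0.001]
contact_force: [0.1, 0.8, 0.7]
gripper_width: 0.1
finger_force: 0.0
```

```bash
python3 - <<'E'
from h import *
st()
c=cap("wrist","w10"); pickle.dump(c,open("w10.pkl","wb"));print(stones(c,39))
E
```

```text
42.7 pos [ 483.9 -334.7  273.6] ydir deg -89.4 zaxis [-0.001  0.004 -1.   ] j7 -0.89 w 0.1 ff 0.0 F [0.1 0.8 0.7]
[]
```

View pics/w10.png

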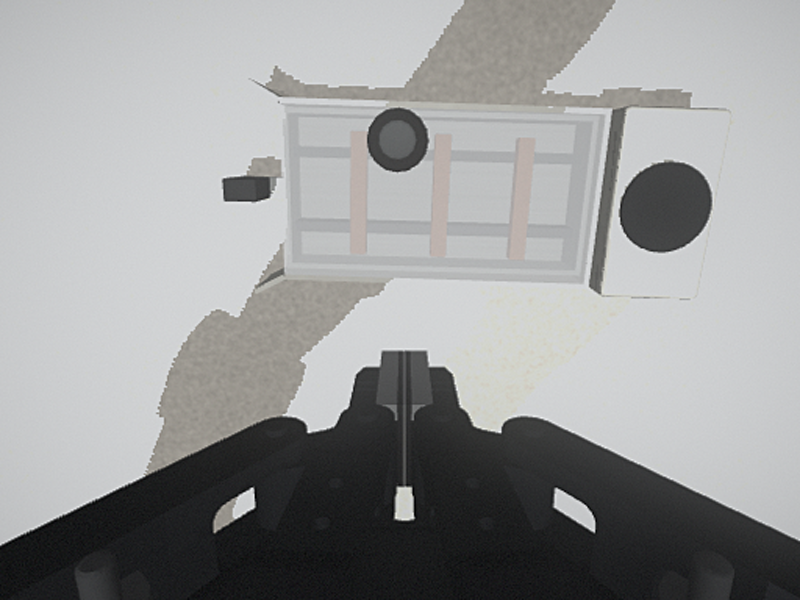

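The tray is fully home and flush at (285,190), with all three stones still across the rails under the clear roof. The button is at (397,139).

```bash
python3 - <<'E'
from h import *
c=pickle.load(open("w10.pkl","rb"))
print(w(c,[(398,139)],60),w(c,[(398,139)],68))
E
```

```text
[[ 561.21276124 -329.90762304]] [[ 560.93743865 -330.0260293 ]]
```

Request:
apply_moves([
  [0,1.3,0.06,-2,0,0,0],
  [0,1.3,0.06,-3,0,0,0],
  [0,1.3,0.06,-4,0,0,0],
  [0,1.3,0.06,-4,0,0,0],
  [0,1.3,0.06,-3,0,0,0],
  [0,1.2,0.06,-2,0,0,0],
  [0,0,0,0,0,0,0],
  [0,0,0,0,0,0,0],
  [0,0,0,0,0,0,0],
])

```text
time_s: 43.65
position: [562.0, -331.5, 95.2]
ee_rot: [-3.14, -0.018, -0.002]
contact_force: [0.2, -1.2, 0.2]
gripper_width: 0.2
finger_force: 0.0
```

Request:
apply_moves([
  [0,-0.1,0.05,-1,0,0,0],
  [0,0,0,-0.8,0,0,0],
  [0,0,0,-0.5,0,0,0],
  [0,0,0,0,0,0,0],
  [0,0,0,0,0,0,0],
])

```text
time_s: 44.15
position: [560.0, -330.4, 70.8]
ee_rot: [-3.139, -0.017, 0.003]
contact_force: [-1.1, 0.2, 4.0]
gripper_width: 0.0
finger_force: 1.7
```

Request:
apply_moves([
  [0,0,0,-0.2,0,0,0],
  [0,0,0,-0.2,0,0,0],
  [0,0,0,0,0,0,0],
])

```text
time_s: 44.45
position: [560.1, -330.5, 68.1]
ee_rot: [-3.139, -0.017, 0.002]
contact_force: [-4.7, 1.3, 10.9]
gripper_width: 0.0
finger_force: 5.3
```

Request:
apply_moves([
  [0,0,0,-0.2,0,0,0],
  [0,0,0,0,0,0,0],
])

```text
time_s: 44.65
position: [560.1, -330.5, 67.9]
ee_rot: [-3.139, -0.017, 0.001]
contact_force: [-6.4, 3.8, 17.8]
gripper_width: -0.2
finger_force: 8.9
```

Request:
apply_moves([
  [0,0,0,-0.2,0,0,0],
  [0,0,0,0,0,0,0],
  [0,0,0,0,0,0,0],
])

```text
time_s: 44.95
position: [560.1, -330.6, 67.8]
ee_rot: [-3.139, -0.017, -0.0]
contact_force: [-9.1, 4.3, 24.6]
gripper_width: -0.7
finger_force: 12.4
```

The button bottomed out: z stays at 67.8 while the force climbs past 24 N. I let it go and retreat.

Request:
apply_moves([
  [0,0,0,0.5,0,0,0],
  [0,0,0,2,0,0,0],
  [0,0,0,4,0,0,0],
  [0,0,0,4,0,0,0],
  [0,-1,0,4,0,0,0],
  [0,-2,0,4,0,0,0],
  [0,-2,0,2,0,0,0],
  [0,-2,0,0,0,0,0],
  [0,0,0,0,0,0,0],
  [0,0,0,0,0,0,0],
])

```text
time_s: 45.95
position: [490.8, -329.7, 266.7]
ee_rot: [-3.137, -0.018, 0.001]
contact_force: [-0.1, -0.3, -0.5]
gripper_width: -0.1
finger_force: 0.0
```

```bash
python3 - <<'E'
from h import *
st()
a=pickle.load(open("w10.pkl","rb")); c=cap("wrist"); t=cap("top")
print(stones(c,39)); 
s=lambda c:c["pixels"][:,:,2].astype(int)-c["pixels"][:,:,0]
for n,k in(("before",a),("now",c)):
    m=cv2.inRange(s(k).astype(np.int16),14,90).astype(np.uint8)
    for q in cv2.findContours(m,cv2.RETR_EXTERNAL,cv2.CHAIN_APPROX_NONE)[0]:
        if cv2.contourArea(q)>150:
            r=cv2.minAreaRect(w(k,q[:,0].astype(float),39,1).astype(np.float32)); print(n,np.round(r[0],1),np.round(r[1],1))
E
```

```text
45.95 pos [ 490.8 -329.7  266.7] ydir deg -89.4 zaxis [-0.001  0.004 -1.   ] j7 -0.9 w -0.1 ff 0.0 F [-0.1 -0.3 -0.5]
[]
before [ 519.8 -421.5] [11.  88.1]
before [ 521.5 -361.2] [11.1 87.9]
before [ 523.  -300.9] [10.2 87.7]
now [ 519.4 -421.5] [11.  87.5]
now [ 521.5 -361.2] [11.  88.3]
now [ 523.  -300.4] [10.8 88.1]
```

The stones haven't moved under the roof, and the robot touches nothing.

```bash
python3 -c "
from station import ticket
print(ticket.job_done())"
```

```text
the job is handed in; nothing more can be done
None
```

I've handed the job in: the file is on the middle of the mat, all three stones lie across the rails, the tray is fully home in the case, and the button was pressed fully down and let go.

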